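# Centre the calibration target on the inspection stage

### The job

The orange calibration target hangs over the edges of the small aluminium inspection stage. Slide it fully onto the platform, square and with no edge overhanging, up against the blue end stop wherever that stands, press it home there with about 13 N for a second, then let go, leaving it square on the platform with nothing overhanging. It is fragile glass: only push it lightly from the side, never gripping, tipping or lifting it or pushing with more than 18 N, and do not disturb the other things.

Things in the scene. Friction and masses are not known exactly. Their poses are not given: they have to be found in the camera images.
- stage: Fixed stage: aluminium platform 96 mm (x) by 70 mm (y), 8 mm thick, top 50 mm above the table, on a 34 mm post with a dark foot 92 mm across, 10 mm high. Origin on the table under the platform's centre; z up, x towards the end stop (away from the robot, within 0.45 rad), y left along the stop. A tongue 24 mm wide, flush with the top, runs from the +x edge to x = 84 mm and carries the stop.
- stage_top (a point): Centre of the platform's top face, axes as the stage. The platform's edges lie 48 mm from here in x and 35 mm in y.
- stop: End stop: fixed grey block on the tongue, 12 mm high, with a blue bar before it (50 mm along y, 8 mm thick, 10 mm high). Origin 40 mm beyond the platform's centre, on its top; axes as the stage. The bar's flat near face stands somewhere from 0 to 20 mm on the robot's side (-x) of this origin, set anew each time and not reported: feel or look for it. It does not give.
- target: The loose calibration target: a rigid square plate 60 x 60 x 18 mm with an orange frame and a white top with black squares, about 0.15 to 0.31 kg. Origin at the centre of its underside, z up. Its x side faces the stop, turned up to 0.3 rad from it at the start. It lies flat on the platform and slides with roughly 1 to 5 N.
- target_far_left (a point): underside corner of the orange target: x = +30, y = +30 mm from its origin.
- target_far_right (a point): underside corner of the orange target: x = +30, y = -30 mm from its origin.
- target_near_left (a point): underside corner of the orange target: x = -30, y = +30 mm from its origin.
- target_near_right (a point): underside corner of the orange target: x = -30, y = -30 mm from its origin.
- lens_a: Bystander: black lens barrel with a blue band, 42 mm across, 70 mm high, standing beyond the stop. Origin under its centre.
- lens_b: Bystander: black lens barrel with a blue band, 48 mm across, 60 mm high. Origin under its centre.
- spare: Bystander: grey spare plate 60 x 60 x 18 mm lying on the table. Origin under its centre.
- glass_disc: Bystander: clear glass lens 52 mm across, 10 mm high, beyond the stop. Origin under its centre.
- white_box: Bystander: white carton 75 x 110 x 32 mm. Origin under its centre.
- driver: Bystander: red-handled screwdriver, 160 mm long, lying on the table. Origin under its middle.
Things that resemble listed ones, but are neither listed nor needed, are in the scene too. Of the things that look like the stage, the larger one is meant.

How it is judged:
On the way:
1. the target, square (0.06 rad) and with no edge overhanging the platform, is pressed on the stop for 0.4 s, 3.5 N or more arriving at its bar (friction takes the rest) (y of target_far_left in the frame of stage_top between -0.035 and 0.035 m and y of target_far_right in the frame of stage_top between -0.035 and 0.035 m and y of target_near_left in the frame of stage_top between -0.035 and 0.035 m and y of target_near_right in the frame of stage_top between -0.035 and 0.035 m and x of each of target_far_left, target_far_right in the frame of stage_top below 0.048 m and x of each of target_near_left, target_near_right in the frame of stage_top above -0.048 m and angle between the x axis of target and the x axis of stage, either way round below 0.06 rad and contact force between target and stop above 3.5 N), for 0.4 s.
At the end, for the whole second after the job is handed in: The target lies flat and at rest on the platform, square to it within 0.06 rad, and none of its edges overhangs the 96 x 70 mm platform (y of target_far_left in the frame of stage_top between -0.035 and 0.035 m and y of target_far_right in the frame of stage_top between -0.035 and 0.035 m and y of target_near_left in the frame of stage_top between -0.035 and 0.035 m and y of target_near_right in the frame of stage_top between -0.035 and 0.035 m and x of each of target_far_left, target_far_right in the frame of stage_top below 0.048 m and x of each of target_near_left, target_near_right in the frame of stage_top above -0.048 m and angle between the x axis of target and the x axis of stage, either way round below 0.06 rad and angle between target's own z axis and vertical below 0.05 rad and z of target in the frame of stage_top between -0.002 and 0.003 m and linear speed of target below 0.01 m/s); the robot touches nothing.
It fails at once if the fingers or the arm push on or squeeze the target with more than 18 N (contact force between any of the fingers, the arm and target above 18 N).
It fails at once if the target is tipped (0.25 rad) or lifted (8 mm) or pushed off the platform (angle between target's own z axis and vertical above 0.25 rad or z of target in the frame of stage_top above 0.008 m or z of target in the frame of stage_top below -0.02 m).
It fails at once if a bystander is moved more than 15 mm (distance of any of lens_a, lens_b, spare, glass_disc, white_box, driver from where it was at the start of the episode above 0.015 m).
It also fails if it takes over 72 s, if anything falls off the work surface, if the arm or the gripper's body presses on something with over 40 N, if the wrist force passes 120 N, or if a joint passes its speed limit or range.

### The arm

A 6-joint arm with a two-finger parallel gripper is mounted at the origin on the work surface. World frame = base frame: x ahead of the robot, y to its left, z up, the work surface at z = 0. Lengths are in m, angles in rad, forces in N, time in s.
With the tool pointing down it reaches from about 0.375 to 0.925 m from the base axis. Payload 5.7 kg.
Tool frame: the origin (TCP) lies on the mounting face of the last link; the fingertips stand 173 mm ahead of it and the grasp point (between the pads) lies 155 mm ahead of it; z points along the fingers, y is the line along which they close (so a half turn about z gives the same grasp; the last joint's range is limited). The gripper opens to 85 mm and grips with 20 to 120 N. Pads are 22 mm wide; open, the fingers measure 114 mm over their backs; the gripper's body (76 mm by 85 mm) begins 54 mm behind the grasp point. The pads swing forward as they close: fully open they stand 13 mm farther back than shut.
Start: joints at [-1.261, 0.359, 1.51, -0, 1.272, -0.115], TCP at [0.247, -0.547, 0.405] pointing down, gripper open.
Joint ranges: [-2.97, 2.97], [-1.01, 2.36], [0.21, 2.38], [-0.96, 4.11], [0.2, 2.71], [-2.98, 2.98]. Speed limits (rad/s): [2.39, 2.39, 3.14, 3.14, 3.14, 3.14].

### API

Orientations are given as a rotation vector (axis times angle).
In Python, from plant import env, optics gives the robot as it stands.
- The arm moves only by the tool servo_tool, never from a script. Its argument "commands" is a list of rows, each a list of 3 entries, a list of its own where there are three numbers: the closure in counts, from 0 (fully open) to 255 (shut), then the shift along the tool's x, y, z in cm, then the turn, a rotation vector about the tool's x, y, z in degrees. A call has 1 to 10 rows; each row is the pose to reach, as a shift and turn from the pose commanded when the call began, along the tool's axes at that moment; what a row does not reach only later rows make up. A row lasts 1/10 s, in which the tool goes at most 50 mm and 8.59 degrees, less where a joint would pass 70% of its speed; a pose out of reach is approached as far as the arm can. A call with a gripper value outside its range is refused whole. The fingers move at their own pace and stop on an object; "force" is the grip in N (left out, the last holds). Time passes only in rows, so rows that repeat a pose let the fingers close. It gives the time, the measured TCP pose, the force, the opening and the grip force at its end, in the units of the state.
- env.get_state(): the state, without advancing time (a new reading comes with each control period).
- optics.snapshot(name): name is "side" or "top" or "wrist"; returns (picture, depth): 420x560x3 uint8, red, green, blue; 420x560 float32, m along the optical axis (not along the pixel's ray), 0 where there is no reading.
- optics.camera_model(name): a dict with "K" (3x3 intrinsics, pixels), "R" (3x3) and "t" (3): a world point X has camera coordinates R X + t. Camera axes: x right, y down, z forward; pixel columns grow to the right and rows downward; lengths in m; the calibration is good to about 2 mm. The wrist camera is an equidistant fisheye: a pixel r from the principal point sees the ray r / f radians off the axis. A picture is of the moment at which its call begins: read the wrist's pose just before it. camera_model takes no time and is no camera call; for the wrist camera it gives the pose at the moment of the call.
- env.hand_in(): hands the job in; it is judged then, once.
Trained networks look in the newest picture that a camera, given by its name, has taken for a name from the list of things; names that differ only in an ending like _2 or _b are one class to them, and where a whole thing is asked for, a point or a joint stands for the part that bears it (a point fixed in the world has none). Each returns a list of dicts, best first, with "score" (0 to 1); they miss things now and then, are a little off and sometimes report something else, mostly with a low value. They report only what shows in the picture. A call takes as long as a camera call. They do not tell look-alikes from the thing itself.
- optics.recognise(name, camera): "xyz" ([x, y, z] in m, in world coordinates, good to about 4 mm: the middle of the surface that is visible of it).
- optics.masks_of(name, camera): "mask" (420x560 bool, what is visible of it).
- optics.tip_of(name, camera): "xyz" ([x, y, z] in m, in world coordinates, good to about 4 mm: a listed point, or the origin of a listed thing).
The state is a dict: "time_s": time; "qpos": joint angles; "joint_velocities": joint speeds; "tau": joint torques, N m; "eef_pos": TCP position; "tool_rot": TCP orientation; "ft_force": force on the tool from outside, world axes, zero at the start; "ft_torque": the same for the moment, N m; "grip_width": opening from 0.0 (shut) to 1.0 (fully open); "gripper_force": force on a finger pad.
Only numpy, scipy, OpenCV 4.12 (cv2) and the standard library are available. Lean on these libraries where they do the work, as an engineer would, in place of code of your own. Each camera call takes 0.05 s, during which the arm holds its last target. There are 200 camera calls.

## Working session

There is one attempt and no reset: what is moved stays moved. The work goes in short steps, Python scripts to look and compute and a tool call to move; the robot and the scene stay as the last step left them, time stands still between calls to the robot, and variables do not carry over. Pictures are saved under pics/ and viewed, at most 10 in all, crops included, and the job is handed in when it is done.

Besides the shell and the picture viewer there is one more tool, called after "Emit:" as name([rows], argument=value, ...), one row to a line, values as JSON. servo_tool: Moves the arm, as the interface text tells. Its arguments: {"type":"object","properties":{"commands":{"type":"array"},"force":{"type":"number"}},"required":["commands"]}

```bash
mkdir -p pics; ls
python3 - <<'E'
from plant import env, optics
import cv2,numpy as np
for c in ("top","side"):
    p,d=optics.snapshot(c); cv2.imwrite(f"pics/{c}0.png",p[:,:,::-1]); np.save(f"{c}0.npy",d)
    m=optics.camera_model(c); C=-np.array(m["R"]).T@np.array(m["t"]); print(c,C.round(3),np.array(m["R"]).round(2).tolist(),m["K"][0][0])
    for n in ("stage","target","stop"):
        for r in optics.recognise(n,c)[:4]: print(n,r["score"],np.round(r["xyz"],4))
    for n in ("target_far_left","target_far_right","target_near_left","target_near_right","stage_top","stop"):
        for r in optics.tip_of(n,c)[:3]: print('tip',n,r["score"],np.round(r["xyz"],4))
s=env.get_state();print(s["time_s"],s["eef_pos"],s["tool_rot"],s["ft_force"])
E
```

```text
pics
top [ 0.365 -0.012  1.   ] [[-0.02, -1.0, 0.0], [-0.98, 0.02, -0.19], [0.19, -0.01, -0.98]] 401.78009167648383
stage 0.74 [0.2839 0.2463 0.0373]
stage 0.56 [0.6154 0.0569 0.0455]
target 0.86 [0.5771 0.063  0.0663]
stop 0.68 [0.6541 0.0511 0.0608]
tip target_far_left 0.76 [0.6129 0.0886 0.0529]
tip target_far_left 0.72 [0.5554 0.0982 0.05  ]
tip target_far_left 0.43 [0.5797 0.0654 0.0482]
tip target_far_right 0.78 [0.5985 0.03   0.0466]
tip target_near_left 0.76 [0.5532 0.099  0.0472]
tip target_near_right 0.7 [0.5383 0.0409 0.0489]
tip target_near_right 0.49 [ 0.4585 -0.3641  0.0023]
tip stage_top 0.9 [0.6049 0.0666 0.0472]
tip stage_top 0.81 [0.2818 0.2515 0.032 ]
tip stage_top 0.64 [ 0.5219  0.2886 -0.002 ]
tip stop 0.66 [0.6406 0.0582 0.0484]
side [0.072 0.768 0.692] [[-0.86, -0.52, 0.02], [-0.31, 0.48, -0.82], [0.42, -0.71, -0.57]] 444.9410261438845
stage 0.9 [0.2854 0.2612 0.0361]
stage 0.6 [0.5958 0.0858 0.0112]
target 0.89 [0.5678 0.076  0.0662]
stop 0.7 [0.6485 0.0498 0.0619]
stop 0.3 [0.5176 0.2962 0.0185]
tip target_far_left 0.78 [0.6125 0.0917 0.0469]
tip target_far_right 0.73 [0.6008 0.0271 0.0492]
tip target_far_right 0.69 [0.5525 0.0984 0.0493]
tip target_far_right 0.56 [0.6376 0.0545 0.0515]
tip target_near_left 0.56 [0.5516 0.0988 0.0483]
tip target_near_right 0.98 [0.5441 0.0393 0.0553]
tip stage_top 0.96 [0.2776 0.2532 0.0356]
tip stage_top 0.83 [0.604  0.0689 0.0458]
tip stop 0.56 [0.6387 0.0534 0.0508]
1.0 [ 0.24727094 -0.54667236  0.40468426] [-3.07092159e+00 -6.62251147e-01  3.34100372e-05] [0.31778046 0.55135776 0.32369286]
```

Run:
```python
from plant import optics
import cv2,numpy as np
m=optics.camera_model("top");K=np.array(m["K"]);R=np.array(m["R"]);t=np.array(m["t"])
p=K@(R@np.array([.6,.065,.06])+t);u,v=(p[:2]/p[2]).astype(int);print(u,v)
im=cv2.imread("pics/top0.png");c=im[v-50:v+50,u-65:u+65];cv2.imwrite("pics/crop_top.png",cv2.resize(c,None,fx=6,fy=6,interpolation=cv2.INTER_CUBIC))
```

```text
240 190
```

View pics/top0.png

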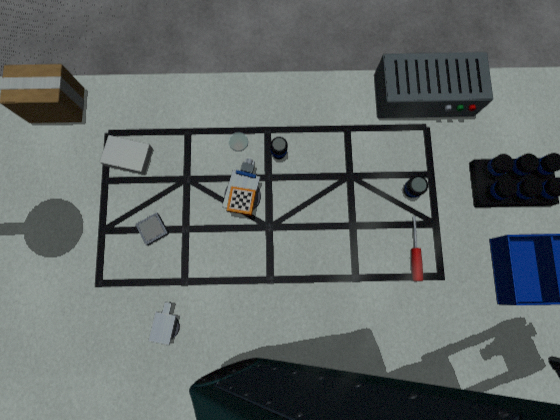

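View pics/crop_top.png

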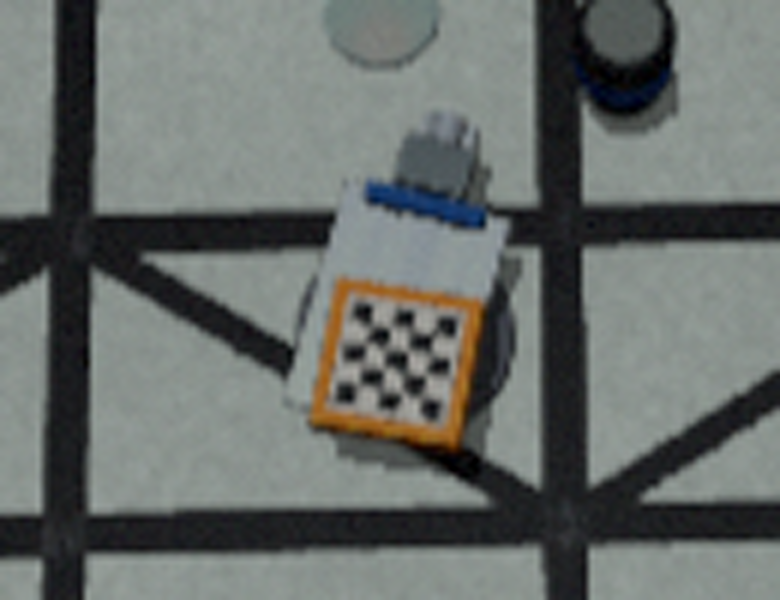

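View pics/side0.png

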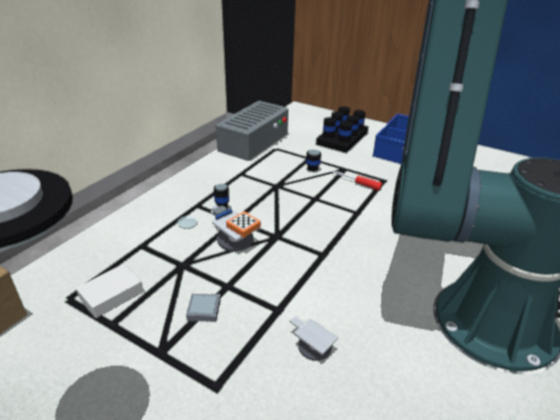

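Top view: there are two stage look-alikes. One is at pixel (242,190), carrying the orange target and the blue bar. The other, at (165,323), is smaller and empty. The one at (242,190) is meant because it is larger and carries the target. The crop confirms this: blue bar at crop (367-487,185-225), target at crop (312-485,280-450), overhanging the right and near edges.

```bash
cat > h.py <<'E'
from plant import env, optics
import numpy as np
from scipy.spatial.transform import Rotation as Ro
def ray(cam,u,v,z,m=None):
    m=m or optics.camera_model(cam);K=np.array(m["K"]);R=np.array(m["R"]);t=np.array(m["t"])
    a=np.array([(u-K[0,2])/K[0,0],(v-K[1,2])/K[1,1]])
    if cam=="wrist":
        r=np.hypot(*a); d=np.array([*(a/r*np.sin(r)),np.cos(r)]) if r>0 else np.array([0,0,1.])
    else: d=np.array([*a,1])
    d=R.T@d; C=-R.T@t; return C+d*(z-C[2])/d[2]
def fit(model,pts):
    # 2D rigid fit: model->pts; returns yaw, xy, residuals mm
    m=np.array(model)[:,:2];p=np.array(pts)[:,:2];mc=m.mean(0);pc=p.mean(0)
    a=m-mc;b=p-pc;th=np.arctan2((a[:,0]*b[:,1]-a[:,1]*b[:,0]).sum(),(a*b).sum())
    c,s=np.cos(th),np.sin(th);R=np.array([[c,-s],[s,c]]);o=pc-R@mc
    return th,o,((p-o-m@R.T)*1000).round(1)
def state():
    s=env.get_state();R=Ro.from_rotvec(s["tool_rot"]).as_matrix();return s,np.array(s["eef_pos"]),R
E
python3 - <<'E'
from h import *
f=lambda x,y,z: ray("top",(x-3+.5)/6+175,(y-3+.5)/6+140,z)
P=[f(347,183,.05),f(510,222,.05),f(287,405,.05)]
th,o,r=fit([(48,35),(48,-35),(-48,35)] /np.array(1000.),P);print("stage",th,o,r.tolist())
T=[f(340,280,.068),f(485,300,.068),f(460,450,.068),f(312,424,.068)]
t2,o2,r2=fit(np.array([(30,30),(30,-30),(-30,-30),(-30,30)])/1000,T);print("target",t2,o2,r2.tolist())
c,s=np.cos(th),np.sin(th);S=np.array([[c,s],[-s,c]])
print("target in stage",S@(o2-o)*1000,t2-th)
for q in ((367,200),(485,225)): print("bar",(S@(f(*q,.05)[:2]-o)*1000).round(1))
s,p,R=state();print(p,R.round(3).tolist(),s["qpos"])
E
```

```text
stage -0.2543878938716042 [0.59912497 0.06472583] [[-0.1, -0.4], [-0.3, 0.8], [0.4, -0.5]]
target -0.17779035537259258 [0.57427737 0.06353563] [[-0.5, -0.7], [0.8, 0.6], [-0.6, 0.5], [0.3, -0.4]]
target in stage [-23.74842043  -7.40486918] 0.07659753849901163
bar [42.9 24.9]
bar [ 43.9 -24.6]
[ 0.24727094 -0.54667236  0.40468426] [[0.911, 0.412, -0.0], [0.412, -0.911, 0.0], [-0.0, -0.0, -1.0]] [-1.26109820e+00  3.58786116e-01  1.51037584e+00 -1.45703859e-05
  1.27250696e+00 -1.15096608e-01]
```

```bash
cat >> h.py <<'E'
TH=-0.2544; O=np.array([0.5991,0.0647])
RS=np.array([[np.cos(TH),-np.sin(TH)],[np.sin(TH),np.cos(TH)]])
def where():
    s,p,R=state(); q=RS.T@(p[:2]-O)*1000; yaw=np.arctan2(R[1,0],R[0,0])-TH
    f=R.T@np.array(s["ft_force"]); print("t",round(s["time_s"],2),"stage xy mm",q.round(1),"tip z",round((p[2]-.173)*1000,1),"yaw err deg",round(np.degrees(yaw),2),"F tool",f.round(2),"grip",round(s["grip_width"],3))
def go(x,y,tipz):
    s,p,R=state(); w=np.array([*(O+RS@np.array([x,y])/1000),tipz/1000+.173])
    print("shift cm",(R.T@(w-p)*100).round(2),"turn deg",np.degrees(np.arctan2(R[1,0],R[0,0])-TH).round(2))
E
python3 -c "
from h import *
where();go(-30,-75,110)"
```

```text
t 1.0 stage xy mm [-186.6 -680.2] tip z 231.7 yaw err deg 38.92 F tool [ 0.52 -0.37 -0.32] grip 0.996
shift cm [ 50.21 -37.25  12.17] turn deg 38.92
```

Emit:
servo_tool([
  [255,[50.2,-37.2,12.0],[0,0,38.9]],
  [255,[50.2,-37.2,12.0],[0,0,38.9]],
  [255,[50.2,-37.2,12.0],[0,0,38.9]],
  [255,[50.2,-37.2,12.0],[0,0,38.9]],
  [255,[50.2,-37.2,12.0],[0,0,38.9]],
  [255,[50.2,-37.2,12.0],[0,0,38.9]],
  [255,[50.2,-37.2,12.0],[0,0,38.9]],
  [255,[50.2,-37.2,12.0],[0,0,38.9]],
  [255,[50.2,-37.2,12.0],[0,0,38.9]],
  [255,[50.2,-37.2,12.0],[0,0,38.9]],
])

```text
time_s: 2.0
eef_pos: [0.4849, -0.1199, 0.3112]
tool_rot: [3.116, -0.398, 0.001]
ft_force: [1.0, -0.7, -0.2]
grip_width: -0.005
gripper_force: 0.0
```

```bash
python3 -c "
from h import *
where();go(-30,-75,56)"
```

```text
t 2.0 stage xy mm [ -64.1 -207.3] tip z 138.2 yaw err deg 0.01 F tool [1.17 0.45 0.16] grip -0.005
shift cm [  3.4  -13.23   8.22] turn deg 0.01
```

Emit:
servo_tool([
  [255,[3.4,-13.2,2.8],[0,0,0]],
  [255,[3.4,-13.2,2.8],[0,0,0]],
  [255,[3.4,-13.2,2.8],[0,0,0]],
  [255,[3.4,-13.2,2.8],[0,0,0]],
  [255,[3.4,-13.2,2.8],[0,0,0]],
  [255,[3.4,-13.2,2.8],[0,0,0]],
  [255,[3.4,-13.2,2.8],[0,0,0]],
])

```text
time_s: 2.7
eef_pos: [0.5497, -0.0036, 0.2836]
tool_rot: [3.116, -0.401, 0.0]
ft_force: [0.4, -0.3, 0.3]
grip_width: 0.005
gripper_force: 0.0
```

Run:
```python
from h import *
import cv2
where();go(-30,-70,57)
p,d=optics.snapshot("top");c=p[140:240,175:305,::-1];w=optics.snapshot("wrist")[0][:,:,::-1]
a=cv2.resize(c,(520,400),interpolation=cv2.INTER_CUBIC);cv2.imwrite("pics/w1.png",w);cv2.imwrite("pics/t1.png",a)
```

```text
t 2.7 stage xy mm [-30.6 -78.6] tip z 110.6 yaw err deg -0.07 F tool [ 0.45  0.16 -0.26] grip 0.005
shift cm [ 0.06 -0.86  5.36] turn deg -0.07
```

View pics/w1.png

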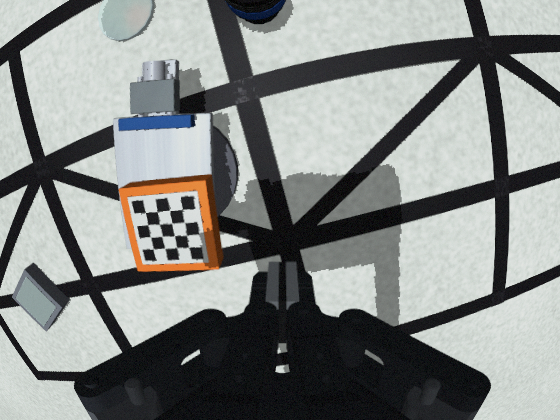

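Wrist view: target at (120-221,176-271), platform's far corners near (116,115) and (211,113), bar's near face base around (119,131)-(195,127). The fingers, at (283,270), are clear to the right.

Run:
```python
from h import *
f=lambda x,y,z:(RS.T@(ray("wrist",x,y,z)[:2]-O)*1000).round(1)
for n,q,z in (("FL",(114,116),.05),("FR",(211,113),.05),("barbaseL",(119,131),.05),("barbaseR",(195,127),.05),("T FL",(120,190),.068),("T FR",(207,177),.068),("T NL",(136,271),.068),("base FR right",(211,160),.05)): print(n,f(*q,z))
```

```text
FL [51.6 34. ]
FR [ 48.4 -34.5]
barbaseL [41.  30.9]
barbaseR [ 40.  -23.8]
T FL [ 4.4 24.9]
T FR [ 11.2 -34.4]
T NL [-53.9  23.3]
base FR right [ 18.4 -33.3]
```

Emit:
servo_tool([
  [255,[0,0,5.3],[0,0,0]],
  [255,[0,0,5.3],[0,0,0]],
  [255,[0,-1.0,5.3],[0,0,0]],
  [255,[0,-1.4,5.3],[0,0,0]],
  [255,[0,-1.4,5.3],[0,0,0]],
])

```text
time_s: 3.3
eef_pos: [0.5547, 0.0117, 0.232]
tool_rot: [-3.116, 0.397, -0.005]
ft_force: [-0.6, -0.7, -0.4]
grip_width: -0.003
gripper_force: 0.0
```

```bash
python3 -c "
from h import *
where()"
```

```text
t 3.3 stage xy mm [-29.6 -62.4] tip z 59.0 yaw err deg 0.06 F tool [-0.41  0.85  0.35] grip -0.003
```

Emit:
servo_tool([
  [255,[0,-0.3,0.1],[0,0,0]],
  [255,[0,-0.6,0.1],[0,0,0]],
  [255,[0,-0.7,0.1],[0,0,0]],
  [255,[0,-0.8,0.1],[0,0,0]],
  [255,[0,-0.9,0.1],[0,0,0]],
  [255,[0,-1.0,0.1],[0,0,0]],
  [255,[0,-1.1,0.1],[0,0,0]],
  [255,[0,-1.2,0.1],[0,0,0]],
])

```text
time_s: 4.1
eef_pos: [0.5567, 0.0228, 0.2292]
tool_rot: [-3.116, 0.398, 0.0]
ft_force: [0.3, 0.2, -0.2]
grip_width: -0.001
gripper_force: 0.0
```

```bash
python3 -c "
from h import *
where()"
```

```text
t 4.1 stage xy mm [-30.4 -51.3] tip z 56.2 yaw err deg 0.01 F tool [ 0.21 -0.21  0.16] grip -0.001
```

Emit:
servo_tool([
  [255,[0,-0.1,0],[0,0,0]],
  [255,[0,-0.2,0],[0,0,0]],
  [255,[0,-0.3,0],[0,0,0]],
  [255,[0,-0.4,0],[0,0,0]],
])

```text
time_s: 4.5
eef_pos: [0.5576, 0.0266, 0.2292]
tool_rot: [3.116, -0.398, -0.001]
ft_force: [-0.7, -1.5, 0.4]
grip_width: -0.0
gripper_force: 0.5
```

Run:
```python
from h import *
import cv2
where()
w=optics.snapshot("wrist")[0][:,:,::-1]
cv2.imwrite("pics/w2.png",cv2.resize(w[100:400,100:400],(800,600)) if 0 else cv2.resize(w[60:360,60:400],None,fx=2,fy=2)[:600])
```

```text
t 4.5 stage xy mm [-30.6 -47.3] tip z 56.2 yaw err deg 0.02 F tool [-0.28  1.6  -0.43] grip -0.0
```

View pics/w2.png

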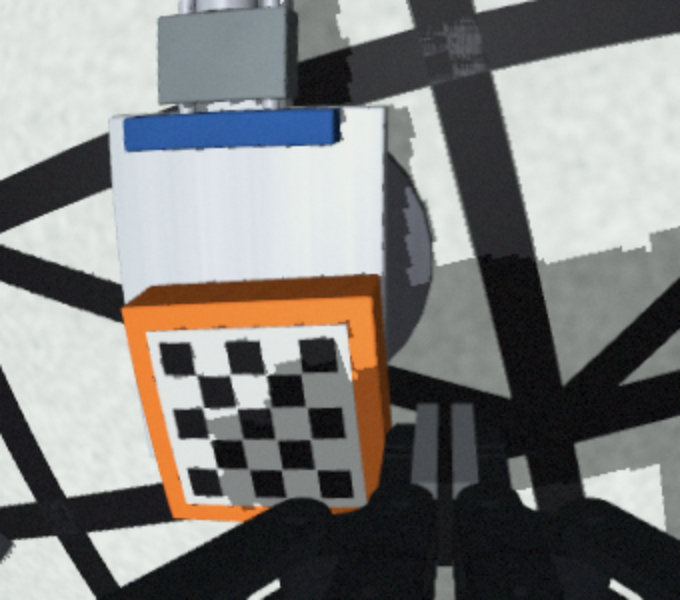

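Finger's left edge at view (390,440) touches the target's right face; the target now looks nearly square (far base edge (152,287)-(380,275)).

Run:
```python
from h import *
f=lambda x,y,z:(RS.T@(ray("wrist",60+x/2,60+y/2,z)[:2]-O)*1000).round(1)
for n,q,z in (("plat FL",(110,117),.05),("plat FR",(387,107),.05),("plat R",(385,270),.05),("plat L",(122,290),.05),("bar base L",(124,151),.05),("bar base R",(340,143),.05),("T base FL",(152,287),.05),("T base FR",(380,275),.05),("T base R near",(391,425),.05),("T top FL",(124,308),.068),("T top FR",(371,297),.068),("T top NL",(174,518),.068)): print(n,f(*q,z))
```

```text
plat FL [50.  34.7]
plat FR [ 48.3 -34.5]
plat R [ 10.  -33.3]
plat L [ 5.4 36.6]
bar base L [41.2 31.4]
bar base R [ 40.3 -23.6]
T base FL [ 6.1 27.4]
T base FR [  8.8 -32. ]
T base R near [-31.9 -33.4]
T top FL [ 6.7 26.6]
T top FR [  9.2 -31.8]
T top NL [-52.6  24.8]
```

```bash
cat >> h.py <<'E'
import cv2
def rect(cam,z,img,x0=-60,x1=60,y0=-45,y1=45,k=4):
    # orthographic map in the stage frame: row grows with -x, column with -y, k px/mm
    m=optics.camera_model(cam);K=np.array(m["K"]);R=np.array(m["R"]);t=np.array(m["t"])
    X,Y=np.meshgrid(np.arange(x1,x0,-1/k),np.arange(y1,y0,-1/k),indexing="ij")
    w=(RS@np.stack([X.ravel(),Y.ravel()])/1000+O[:,None]);c=R@np.vstack([w,np.full(w.shape[1],z)])+t[:,None]
    if cam=="wrist":
        r=np.hypot(c[0],c[1]);a=np.arctan2(r,c[2])/np.maximum(r,1e-9);u,v=K[0,0]*a*c[0]+K[0,2],K[1,1]*a*c[1]+K[1,2]
    else: u,v=K[0,0]*c[0]/c[2]+K[0,2],K[1,1]*c[1]/c[2]+K[1,2]
    return cv2.remap(img,u.reshape(X.shape).astype(np.float32),v.reshape(X.shape).astype(np.float32),cv2.INTER_LINEAR)
def line(mask,x1=60,y1=45,k=4,far=False,ylim=(-22,22)):
    # boundary x(y) of a mask, at its near (or far) end: slope, x at y=0
    ys,xs=[],[]
    for j in range(mask.shape[1]):
        i=np.flatnonzero(mask[:,j]);y=y1-j/k
        if len(i)>6 and ylim[0]<y<ylim[1]: ys.append(y);xs.append(x1-(i[0] if far else i[-1]+1)/k)
    ys,xs=np.array(ys),np.array(xs)
    for _ in range(3):
        p=np.polyfit(ys,xs,1);g=abs(np.polyval(p,ys)-xs)<1.0;
        if g.sum()>20: ys,xs=ys[g],xs[g]
    return p.round(4),len(xs)
def blue(r): h=cv2.cvtColor(r,cv2.COLOR_RGB2HSV);return (h[...,0]>95)&(h[...,0]<130)&(h[...,1]>110)&(h[...,2]>50)
def orange(r): h=cv2.cvtColor(r,cv2.COLOR_RGB2HSV);return (h[...,0]<22)&(h[...,1]>130)&(h[...,2]>40)
def look(cam):
    p=optics.snapshot(cam)[0];a=rect(cam,.05,p);b=rect(cam,.068,p)
    print(cam,"bar near base",line(blue(a)),"bar near top",line(blue(rect(cam,.06,p))),"target far base",line(orange(a),far=True),"target top far",line(orange(b),far=True))
    return a,b
E
python3 - <<'E'
from h import *
A=look("wrist")[0];B=look("top")[0]
cv2.imwrite("pics/rect.png",np.hstack([A,B])[:,:,::-1])
E
```

```text
wrist bar near base (array([2.420e-02, 4.049e+01]), 175) bar near top (array([2.34000e-02, 4.13514e+01]), 175) target far base (array([-0.0396,  7.4814]), 175) target top far (array([-0.0433, 12.5964]), 170)
top bar near base (array([-0.2661, 29.2198]), 9) bar near top (array([-0.25, 26.25]), 8) target far base (array([ -0.0696, -43.7131]), 156) target top far (array([-1.31000e-02, -4.65843e+01]), 80)
```

View pics/rect.png

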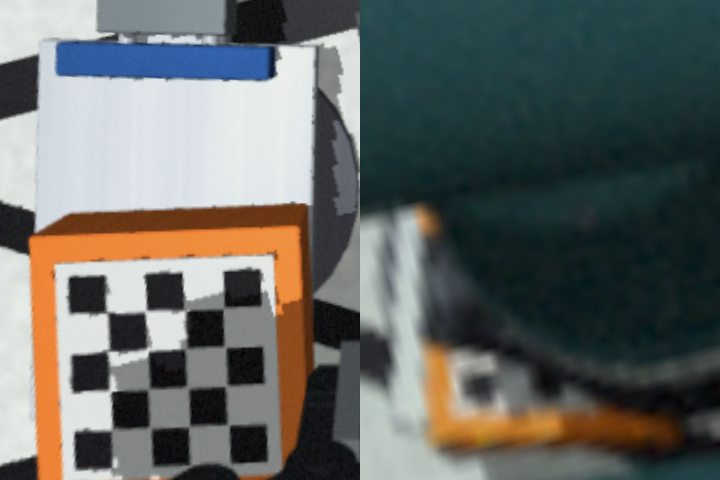

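The wrist rectified view shows the platform edges and bar turned about -0.025 rad from my first estimate: left edge (40,40)-(34,230), right edge (317,47)-(313,206). The arm blocks the top camera. I'll refine the stage frame from the wrist view and carry on pushing left with a slight turn.

Emit:
servo_tool([
  [255,[0,-0.05,0],[0,0,0.7]],
  [255,[0,-0.1,0],[0,0,1.4]],
  [255,[0,-0.2,0],[0,0,1.4]],
  [255,[0,-0.28,0],[0,0,1.4]],
  [255,[0,-0.36,0],[0,0,1.4]],
  [255,[0,-0.44,0],[0,0,1.4]],
  [255,[0,-0.48,0],[0,0,1.4]],
  [255,[0,-0.48,0],[0,0,1.4]],
])

```text
time_s: 5.45
eef_pos: [0.559, 0.0313, 0.2293]
tool_rot: [-3.111, 0.436, -0.0]
ft_force: [-0.0, -0.4, -0.6]
grip_width: -0.0
gripper_force: 0.2
```

```bash
cat >> h.py <<'E'
O=O+RS@np.array([.0011,.0016]);TH=-0.279
RS=np.array([[np.cos(TH),-np.sin(TH)],[np.sin(TH),np.cos(TH)]])
def lineT(mask,right,x1=60,y1=45,k=4,xlim=(-20,0)):
    # side boundary y(x) of a mask: slope, y at x=0
    xs,ys=[],[]
    for i in range(mask.shape[0]):
        j=np.flatnonzero(mask[i]);x=x1-i/k
        if len(j)>6 and xlim[0]<x<xlim[1]: xs.append(x);ys.append(y1-((j[-1]+1) if right else j[0])/k)
    xs,ys=np.array(xs),np.array(ys)
    for _ in range(3):
        if len(xs)<8: return None
        p=np.polyfit(xs,ys,1);g=abs(np.polyval(p,xs)-ys)<.8;xs,ys=xs[g],ys[g]
    return p.round(4),len(xs)
E
python3 - <<'E'
from h import *
where();a,b=look("wrist")
print("right base",lineT(orange(a),True),"left top",lineT(orange(b),False,xlim=(-40,0)))
cv2.imwrite("pics/rect2.png",np.hstack([a,b])[:,:,::-1])
E
```

```text
t 5.45 stage xy mm [-30.4 -44.8] tip z 56.3 yaw err deg 0.03 F tool [0.06 0.37 0.56] grip -0.0
wrist bar near base (array([-1.00000e-03,  3.94529e+01]), 175) bar near top (array([-1.10000e-03,  4.02929e+01]), 175) target far base (array([-0.0236,  8.1914]), 175) target top far (array([-0.0259, 13.3514]), 175)
right base (array([ 2.77000e-02, -3.00207e+01]), 79) left top (array([2.56000e-02, 2.89766e+01]), 159)
```

View pics/rect2.png

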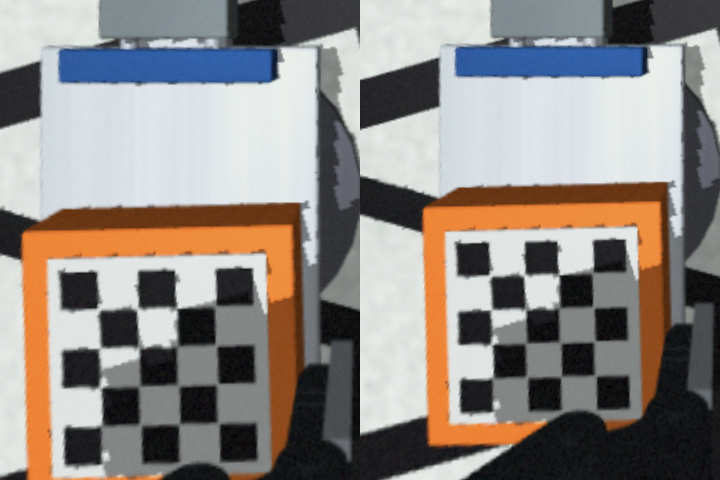

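Emit:
servo_tool([
  [255,[0,1.0,0],[0,0,0]],
  [255,[0,2.0,0],[0,0,0]],
  [255,[-3,2.5,-3],[0,0,0]],
  [200,[-6,2.0,-4],[0,0,0]],
  [200,[-6,-1.0,-4],[0,0,0]],
  [200,[-6,-4.4,-4],[0,0,0]],
  [200,[-6,-4.4,-4],[0,0,0]],
  [200,[-6,-4.4,-4],[0,0,0]],
  [200,[-6,-4.4,0],[0,0,0]],
  [200,[-6,-4.4,0],[0,0,0]],
])

```text
time_s: 6.5
eef_pos: [0.5111, 0.0888, 0.2262]
tool_rot: [3.109, -0.437, -0.012]
ft_force: [-1.1, 0.0, 0.1]
grip_width: 0.218
gripper_force: 0.0
```

Run:
```python
from h import *
where();a,b=look("wrist")
print("right base",lineT(orange(a),True),"left top",lineT(orange(b),False,xlim=(-40,0)),"right top",lineT(orange(b),True,xlim=(-40,0)))
```

```text
t 6.5 stage xy mm [-92.3  -2.7] tip z 53.2 yaw err deg -0.03 F tool [-1.11  0.3  -0.05] grip 0.218Traceback (most recent call last):
  File "<stdin>", line 2, in <module>
  File "h.py", line 52, in look
    print(cam,"bar near base",line(blue(a)),"bar near top",line(blue(rect(cam,.06,p))),"target far base",line(orange(a),far=True),"target top far",line(orange(b),far=True))
                              ~~~~^^^^^^^^^
  File "h.py", line 45, in line
    p=np.polyfit(ys,xs,1);g=abs(np.polyval(p,ys)-xs)<1.0;
    raise TypeError("expected non-empty vector for x")
TypeError: expected non-empty vector for x
```

Emit:
servo_tool([
  [200,[1.2,0,0],[0,0,0]],
  [200,[2.2,0,0],[0,0,0]],
  [200,[2.5,0,0],[0,0,0]],
  [200,[2.7,0,0],[0,0,0]],
  [200,[2.9,0,0],[0,0,0]],
  [200,[3.1,0,0],[0,0,0]],
  [200,[3.3,0,0],[0,0,0]],
  [200,[3.5,0,0],[0,0,0]],
  [200,[3.7,0,0],[0,0,0]],
  [200,[3.9,0,0],[0,0,0]],
])

```text
time_s: 7.55
eef_pos: [0.5509, 0.0793, 0.2292]
tool_rot: [-3.111, 0.436, 0.0]
ft_force: [-0.6, 0.4, 0.7]
grip_width: 0.216
gripper_force: 0.7
```

```bash
cat >> h.py <<'E'
def look(cam="wrist"):
    p=optics.snapshot(cam)[0];a=rect(cam,.05,p);b=rect(cam,.068,p)
    for n,fn in (("bar near base",lambda:line(blue(a))),("bar top near",lambda:line(blue(rect(cam,.06,p)))),("T far base",lambda:line(orange(a),far=True)),("T far top",lambda:line(orange(b),far=True,ylim=(-22,22))),("T left top",lambda:lineT(orange(b),False,xlim=(-30,5))),("T right top",lambda:lineT(orange(b),True,xlim=(-30,5)))):
        try: print(n,fn())
        except Exception as e: print(n,"none")
    return a,b
E
python3 - <<'E'
from h import *
where();a,b=look()
cv2.imwrite("pics/rect3.png",np.hstack([a,b])[:,:,::-1])
E
```

```text
t 7.55 stage xy mm [-51.4  -0.9] tip z 56.2 yaw err deg 0.03 F tool [-0.69 -0.18 -0.66] grip 0.216
bar near base (array([3.00000e-04, 4.09514e+01]), 175)
bar top near (array([-1.50000e-03,  4.02957e+01]), 175)
T far base (array([1.00000e-04, 1.90457e+01]), 175)
T far top (array([3.00000e-04, 2.05343e+01]), 175)
T left top (array([-1.80000e-03,  2.80866e+01]), 139)
T right top (array([ 7.90000e-03, -3.12309e+01]), 139)
```

View pics/rect3.png

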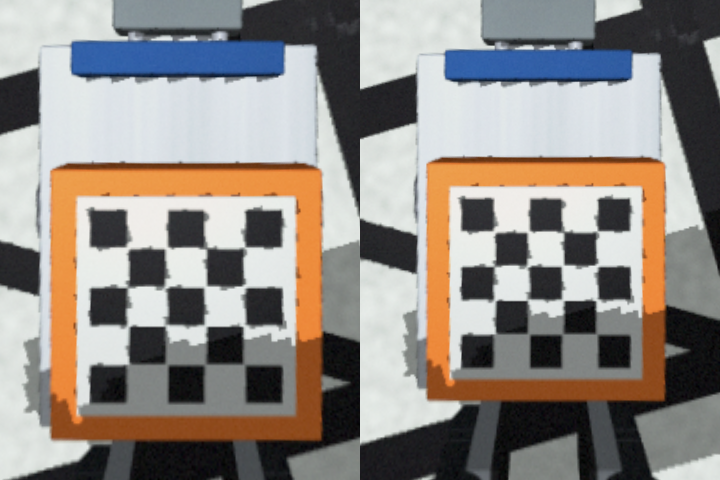

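Wrist view: the target is square (slope ~0), far base edge at view row 163, bar base at row 76. The gap to go is about 21 mm, with 2.8 mm margin on the right and 7 mm on the left.

Emit:
servo_tool([
  [200,[0.2,0,0],[0,0,0]],
  [200,[0.4,0,0],[0,0,0]],
  [200,[0.6,0,0],[0,0,0]],
  [200,[0.8,0,0],[0,0,0]],
  [200,[1.0,0,0],[0,0,0]],
  [200,[1.2,0,0],[0,0,0]],
  [200,[1.4,0,0],[0,0,0]],
  [200,[1.6,0,0],[0,0,0]],
  [200,[1.7,0,0],[0,0,0]],
  [200,[1.8,0,0],[0,0,0]],
])

```text
time_s: 8.6
eef_pos: [0.5682, 0.0744, 0.2293]
tool_rot: [-3.111, 0.436, 0.0]
ft_force: [-1.3, 0.6, 0.5]
grip_width: 0.218
gripper_force: 0.6
```

```bash
python3 -c "
from h import *
where();look()"
```

```text
t 8.6 stage xy mm [-33.4  -0.8] tip z 56.3 yaw err deg 0.02 F tool [-1.45 -0.26 -0.55] grip 0.218
bar near base (array([-1.60000e-03,  3.97529e+01]), 175)
bar top near (array([-8.00000e-04,  4.03343e+01]), 175)
T far base (array([-5.00000e-04,  3.66029e+01]), 175)
T far top (array([-2.00000e-04,  3.80986e+01]), 175)
T left top (array([-8.50000e-03,  2.80318e+01]), 83)
T right top (array([-4.40000e-03, -3.12205e+01]), 66)
```

Emit:
servo_tool([
  [200,[0.08,0,0],[0,0,0]],
  [200,[0.15,0,0],[0,0,0]],
  [200,[0.2,0,0],[0,0,0]],
])

```text
time_s: 8.95
eef_pos: [0.5701, 0.0738, 0.2293]
tool_rot: [-3.111, 0.436, 0.0]
ft_force: [-1.2, 0.4, 1.2]
grip_width: 0.215
gripper_force: 0.7
```

Emit:
servo_tool([
  [200,[0.03,0,0],[0,0,0]],
  [200,[0.05,0,0],[0,0,0]],
])

```text
time_s: 9.15
eef_pos: [0.5705, 0.0737, 0.2293]
tool_rot: [-3.111, 0.436, 0.0]
ft_force: [-1.2, 0.2, 1.1]
grip_width: 0.221
gripper_force: 0.8
```

Emit:
servo_tool([
  [200,[0.03,0,0],[0,0,0]],
  [200,[0.05,0,0],[0,0,0]],
])

```text
time_s: 9.35
eef_pos: [0.571, 0.0735, 0.2293]
tool_rot: [-3.111, 0.436, 0.0]
ft_force: [-2.2, 0.2, 1.1]
grip_width: 0.214
gripper_force: 0.8
```

Near contact; going on in 0.2–0.3 mm steps.

Emit:
servo_tool([
  [200,[0.03,0,0],[0,0,0]],
  [200,[0.03,0,0],[0,0,0]],
])

```text
time_s: 9.55
eef_pos: [0.5712, 0.0735, 0.2293]
tool_rot: [-3.111, 0.436, 0.0]
ft_force: [-1.3, 0.2, 1.0]
grip_width: 0.217
gripper_force: 1.0
```

Emit:
servo_tool([
  [200,[0.03,0,0],[0,0,0]],
  [200,[0.03,0,0],[0,0,0]],
])

```text
time_s: 9.75
eef_pos: [0.5713, 0.0734, 0.2292]
tool_rot: [-3.111, 0.436, 0.001]
ft_force: [-2.5, 0.7, 1.7]
grip_width: 0.214
gripper_force: 1.6
```

Emit:
servo_tool([
  [200,[0.03,0,0],[0,0,0]],
  [200,[0.03,0,0],[0,0,0]],
])

```text
time_s: 9.95
eef_pos: [0.5715, 0.0734, 0.2292]
tool_rot: [-3.111, 0.436, 0.002]
ft_force: [-4.5, 1.6, 3.7]
grip_width: 0.214
gripper_force: 2.3
```

Emit:
servo_tool([
  [200,[0.02,0,0],[0,0,0]],
  [200,[0.02,0,0],[0,0,0]],
])

```text
time_s: 10.15
eef_pos: [0.5715, 0.0734, 0.2292]
tool_rot: [-3.111, 0.436, 0.003]
ft_force: [-4.8, 2.3, 3.4]
grip_width: 0.218
gripper_force: 2.7
```

Emit:
servo_tool([
  [200,[0.03,0,0],[0,0,0]],
  [200,[0.03,0,0],[0,0,0]],
])

```text
time_s: 10.35
eef_pos: [0.5716, 0.0734, 0.2292]
tool_rot: [-3.111, 0.436, 0.003]
ft_force: [-6.2, 2.6, 4.8]
grip_width: 0.216
gripper_force: 3.0
```

Emit:
servo_tool([
  [200,[0.02,0,0],[0,0,0]],
  [200,[0.02,0,0],[0,0,0]],
])

```text
time_s: 10.55
eef_pos: [0.5717, 0.0733, 0.2291]
tool_rot: [-3.111, 0.436, 0.004]
ft_force: [-5.2, 3.2, 4.9]
grip_width: 0.217
gripper_force: 3.2
```

Emit:
servo_tool([
  [200,[0.04,0,0],[0,0,0]],
  [200,[0.04,0,0],[0,0,0]],
])

```text
time_s: 10.75
eef_pos: [0.5718, 0.0733, 0.2291]
tool_rot: [-3.111, 0.436, 0.005]
ft_force: [-6.0, 3.7, 4.6]
grip_width: 0.211
gripper_force: 3.6
```

Emit:
servo_tool([
  [200,[0.03,0,-0.01],[0,0,0]],
  [200,[0.03,0,-0.01],[0,0,0]],
])

```text
time_s: 10.95
eef_pos: [0.5719, 0.0733, 0.2291]
tool_rot: [-3.111, 0.436, 0.006]
ft_force: [-6.6, 2.3, 4.4]
grip_width: 0.22
gripper_force: 3.8
```

Emit:
servo_tool([
  [200,[0.05,0,0],[0,0,0]],
  [200,[0.05,0,0],[0,0,0]],
])

```text
time_s: 11.15
eef_pos: [0.572, 0.0732, 0.2291]
tool_rot: [-3.111, 0.436, 0.007]
ft_force: [-9.0, 3.3, 5.9]
grip_width: 0.212
gripper_force: 4.4
```

Emit:
servo_tool([
  [200,[0.05,0,0],[0,0,0]],
  [200,[0.05,0,0],[0,0,0]],
])

```text
time_s: 11.35
eef_pos: [0.5722, 0.0732, 0.229]
tool_rot: [-3.111, 0.436, 0.009]
ft_force: [-9.3, 4.7, 7.4]
grip_width: 0.214
gripper_force: 4.9
```

```bash
python3 -c "
from h import *
where();look();where()"
```

```text
t 11.35 stage xy mm [-29.3  -0.9] tip z 56.0 yaw err deg 0.02 F tool [-10.29  -1.94  -7.37] grip 0.214
bar near base (array([-0.  , 39.25]), 175)
bar top near (array([1.300e-03, 4.022e+01]), 175)
T far base (array([1.500e-03, 3.885e+01]), 175)
T far top (array([9.00000e-04, 4.05729e+01]), 175)
T left top (array([-3.20000e-03,  2.80581e+01]), 73)
T right top (array([ 4.60000e-03, -3.12229e+01]), 65)
t 11.4 stage xy mm [-29.3  -0.9] tip z 56.0 yaw err deg 0.02 F tool [-9.7  -1.64 -6.92] grip 0.211
```

Emit:
servo_tool([
  [200,[0.04,0,0],[0,0,0]],
  [200,[0.04,0,0],[0,0,0]],
  [200,[0.04,0,0],[0,0,0]],
])

```text
time_s: 11.7
eef_pos: [0.5723, 0.0732, 0.229]
tool_rot: [-3.111, 0.436, 0.01]
ft_force: [-9.6, 4.7, 8.2]
grip_width: 0.216
gripper_force: 5.3
```

Emit:
servo_tool([
  [200,[0,0,0],[0,0,0]],
  [200,[0,0,0],[0,0,0]],
  [200,[0,0,0],[0,0,0]],
  [200,[0,0,0],[0,0,0]],
  [200,[0,0,0],[0,0,0]],
  [200,[0,0,0],[0,0,0]],
  [200,[0,0,0],[0,0,0]],
  [200,[0,0,0],[0,0,0]],
  [200,[0,0,0],[0,0,0]],
])

```text
time_s: 12.6
eef_pos: [0.5723, 0.0732, 0.229]
tool_rot: [-3.111, 0.436, 0.01]
ft_force: [-10.0, 4.2, 8.1]
grip_width: 0.215
gripper_force: 5.3
```

Emit:
servo_tool([
  [200,[-0.1,0,0],[0,0,0]],
  [200,[-0.3,0,0],[0,0,0]],
  [200,[-0.6,0,0],[0,0,0]],
  [200,[-2,0,0],[0,0,0]],
  [200,[-4,0,0],[0,0,0]],
  [200,[-4,0,0],[0,0,0]],
  [200,[-4,0,-4],[0,0,0]],
  [200,[-2,0,-5],[0,0,0]],
  [200,[-2,0,-5],[0,0,0]],
  [200,[-2,0,-5],[0,0,0]],
])

```text
time_s: 13.6
eef_pos: [0.5556, 0.0779, 0.2794]
tool_rot: [-3.111, 0.437, -0.001]
ft_force: [-0.2, 0.1, -0.4]
grip_width: 0.215
gripper_force: 0.0
```

Run:
```python
from h import *
where();a,b=look()
cv2.imwrite("pics/rect4.png",np.hstack([a,b])[:,:,::-1])
```

```text
t 13.6 stage xy mm [-46.5  -0.9] tip z 106.4 yaw err deg 0.0 F tool [-0.18 -0.    0.43] grip 0.215
bar near base (array([-8.00000e-04,  3.92114e+01]), 175)
bar top near (array([ 0., 39.]), 175)
T far base (array([-4.200e-03,  3.878e+01]), 175)
T far top (array([-3.90000e-03,  3.84671e+01]), 175)
T left top (array([-6.00000e-03,  2.75407e+01]), 102)
T right top (array([-3.00000e-03, -3.15889e+01]), 59)
```

View pics/rect4.png

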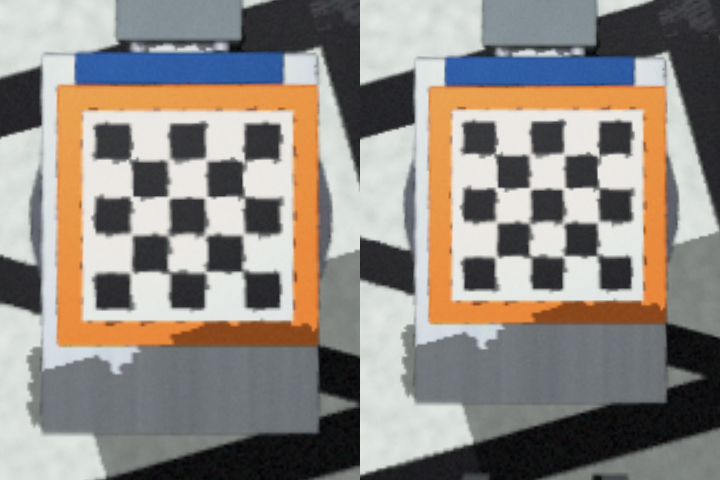

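The target sits flush on the bar and square, with about 2.8 mm margin on the right. Much of the press went downward though (8 N of Fz), so friction may have taken a good share. I'll press once more with the downward part relieved, to be sure.

Emit:
servo_tool([
  [200,[-2,0,0],[0,0,0]],
  [200,[-2,0,3],[0,0,0]],
  [200,[-2,0,5],[0,0,0]],
  [200,[-2,0,5],[0,0,0]],
  [200,[0,0,5],[0,0,0]],
  [200,[1.0,0,5],[0,0,0]],
  [200,[1.4,0,5],[0,0,0]],
  [200,[1.55,0,5],[0,0,0]],
  [200,[1.65,0,5],[0,0,0]],
  [200,[1.7,0,5],[0,0,0]],
])

```text
time_s: 14.65
eef_pos: [0.5712, 0.0734, 0.2295]
tool_rot: [-3.111, 0.436, 0.001]
ft_force: [-0.1, 0.7, 0.0]
grip_width: 0.216
gripper_force: 0.0
```

Emit:
servo_tool([
  [200,[0.05,0,-0.02],[0,0,0]],
  [200,[0.1,0,-0.05],[0,0,0]],
  [200,[0.1,0,-0.05],[0,0,0]],
])

```text
time_s: 14.95
eef_pos: [0.5716, 0.0733, 0.2295]
tool_rot: [-3.111, 0.436, 0.004]
ft_force: [-3.5, 1.1, -0.5]
grip_width: 0.22
gripper_force: 1.7
```

Emit:
servo_tool([
  [200,[0.05,0,0],[0,0,0]],
  [200,[0.1,0,-0.01],[0,0,0]],
  [200,[0.1,0,-0.01],[0,0,0]],
])

```text
time_s: 15.25
eef_pos: [0.572, 0.0732, 0.2295]
tool_rot: [-3.111, 0.436, 0.007]
ft_force: [-5.8, 3.1, 1.5]
grip_width: 0.217
gripper_force: 3.2
```

Emit:
servo_tool([
  [200,[0.05,0,-0.01],[0,0,0]],
  [200,[0.1,0,-0.02],[0,0,0]],
  [200,[0.1,0,-0.02],[0,0,0]],
])

```text
time_s: 15.55
eef_pos: [0.5723, 0.0731, 0.2295]
tool_rot: [-3.111, 0.436, 0.01]
ft_force: [-7.1, 2.7, 2.2]
grip_width: 0.214
gripper_force: 4.2
```

Emit:
servo_tool([
  [200,[0.05,0,-0.01],[0,0,0]],
  [200,[0.1,0,-0.03],[0,0,0]],
  [200,[0.1,0,-0.03],[0,0,0]],
])

```text
time_s: 15.85
eef_pos: [0.5726, 0.073, 0.2295]
tool_rot: [-3.111, 0.436, 0.013]
ft_force: [-9.2, 4.2, 2.1]
grip_width: 0.219
gripper_force: 5.0
```

Emit:
servo_tool([
  [200,[0.05,0,-0.01],[0,0,0]],
  [200,[0.1,0,-0.03],[0,0,0]],
  [200,[0.1,0,-0.03],[0,0,0]],
])

```text
time_s: 16.15
eef_pos: [0.5729, 0.0729, 0.2296]
tool_rot: [-3.111, 0.436, 0.015]
ft_force: [-10.7, 5.1, 2.1]
grip_width: 0.221
gripper_force: 5.7
```

Emit:
servo_tool([
  [200,[0.05,0,-0.02],[0,0,0]],
  [200,[0.05,0,-0.02],[0,0,0]],
  [200,[0.05,0,-0.02],[0,0,0]],
])

```text
time_s: 16.45
eef_pos: [0.573, 0.0729, 0.2296]
tool_rot: [-3.111, 0.436, 0.017]
ft_force: [-10.4, 5.9, 1.3]
grip_width: 0.216
gripper_force: 6.1
```

Emit:
servo_tool([
  [200,[0,0,0],[0,0,0]],
  [200,[0,0,0],[0,0,0]],
  [200,[0,0,0],[0,0,0]],
  [200,[0,0,0],[0,0,0]],
  [200,[0,0,0],[0,0,0]],
  [200,[0,0,0],[0,0,0]],
  [200,[0,0,0],[0,0,0]],
  [200,[0,0,0],[0,0,0]],
  [200,[0,0,0],[0,0,0]],
])

```text
time_s: 17.35
eef_pos: [0.573, 0.0729, 0.2296]
tool_rot: [-3.111, 0.436, 0.017]
ft_force: [-10.6, 6.1, 2.0]
grip_width: 0.216
gripper_force: 6.0
```

Emit:
servo_tool([
  [200,[-0.1,0,0],[0,0,0]],
  [200,[-0.3,0,0],[0,0,0]],
  [200,[-0.8,0,0],[0,0,0]],
  [200,[-2,0,0],[0,0,0]],
  [200,[-4,0,0],[0,0,0]],
  [200,[-4,0,0],[0,0,0]],
  [200,[-4,0,-4],[0,0,0]],
  [200,[-2,0,-5],[0,0,0]],
  [200,[-2,0,-5],[0,0,0]],
  [200,[-2,0,-5],[0,0,0]],
])

```text
time_s: 18.35
eef_pos: [0.5581, 0.0772, 0.2811]
tool_rot: [-3.111, 0.437, -0.002]
ft_force: [0.1, -0.1, -1.2]
grip_width: 0.219
gripper_force: 0.0
```

```bash
python3 -c "
from h import *
where();look()"
```

```text
t 18.35 stage xy mm [-43.9  -0.9] tip z 108.1 yaw err deg 0.0 F tool [0.09 0.06 1.18] grip 0.219
bar near base (array([4.00000e-04, 3.87671e+01]), 175)
bar top near (array([ 0.  , 38.75]), 175)
T far base (array([ 0. , 38.5]), 175)
T far top (array([-2.30000e-03,  3.83129e+01]), 175)
T left top (array([-1.3000e-03,  2.7551e+01]), 102)
T right top (array([-1.45000e-02, -3.16877e+01]), 68)
```

Pressed at about 12.2 N sideways for 1 s. The target is square, on the bar, with no overhang, and the arm is clear.

```bash
python3 -c "
from plant import env
print(env.hand_in())"
```

```text
the job is handed in; nothing more can be done
None
```

The job is handed in, though no verdict came back: the target was slid flush against the blue stop, pressed there at about 12 N for a second and released, and the last wrist-camera look showed it square with nothing overhanging (tightest margin about 3 mm, on the right).

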